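# Swivel the inspection mirror to show the camera the blue mark

### The job

Two upturned clay bowls stand left and right of the inspection rail, and one of them carries a blue mark on the side that the little camera cannot see directly. Take the red knob on the mirror's lever and swivel the sprung mirror to that bowl's side until the camera sees the blue mark near the middle of the mirror. Finish while still holding the knob steady at that angle, and leave the bowls and the other ware where they stand.

Things in the scene. Friction and masses are not known exactly. Their poses are not given: they have to be found in the camera images.
- blue_mark (a point): Centre of the blue disc, 34 mm across, stuck on the sloping side of one upturned pale clay bowl (bowl 150 mm across the rim, 80 mm high, standing on a white round board 280 mm across and 18 mm thick). The disc faces roughly the robot and upward, about 61 mm above the table; the bowl's axis lies 57 mm beyond it, away from the robot. The bowl may be on the left or the right board.
- brown_mark (a point): Centre of the brown disc on the other, otherwise identical bowl, on the other board. Not the one to look at.
- lens (a point): Centre of the front of the lens of the small black camera (44 mm square body, green lamp on top) that is fixed on the far end of the aluminium rail, 100 mm above the table. It looks along the rail straight at the mirror's centre. The rail with camera and mirror is fixed, but its place and yaw differ from run to run.
- pivot (a point): Centre of the round mirror (94 mm glass in a 104 mm black frame), 100 mm above the table and on its vertical swivel axis, at the rail's end nearer the robot, 360 mm from the lens.
- mirror (a joint): Swivel angle of the mirror, rad, about the vertical axis through point pivot: 0 = glass faces the camera squarely, positive = anticlockwise seen from above (knob and glass swing towards the robot's left), stops at -0.85 and 0.85. A spring of 0.3 N m/rad returns it to 0 when let go. When the mirror stands at an angle a, the camera looks away from the mirror at 2a from the direction of the lens.
- knob_mid (a point): Point on the axis of the red upright knob to be held, 20 mm below its top. The knob is a cylinder 18 mm across and 48 mm tall, from 171 to 219 mm above the table; this point is 199 mm above the table. It stands on a flat steel lever 80 mm from the swivel axis, on the glass side of the mirror (towards the lens at joint 0), and swings with the mirror. Free from above; a push of 1 to 3 N moves it.
- sight_line: Not a solid thing: the camera's central line of sight after it is reflected in the mirror. Origin at the mirror's centre (point pivot); x points along the reflected line, horizontally; z up. It turns by itself, twice as far as the mirror. The mark is in the middle of the mirror for the camera when this x axis, seen from above, points at it.
- vase_a: Unfired white pear-shaped vase, 88 mm wide, 178 mm tall, on the left of the table; bystander, origin centre of underside.
- vase_b: The same kind of vase on the right; bystander.
- bowl_stack: Stack of three upright clay bowls, 124 mm wide, 110 mm tall, on the left; bystander, origin centre of underside.
- glaze_jar: Closed glaze jar, 68 mm wide, 90 mm tall, left; bystander, origin centre of underside.
- brush: Glazing brush with a wooden handle, lying on the right; bystander, handle towards its -x.

How it is judged:
By the outcome, as a careful person would: the job done as asked, in the order asked, and still so for the second after the job is handed in, while the arm keeps its last pose, push and grip.
It also fails if it takes over 32 s, if anything falls off the work surface, if the arm or the gripper's body presses on something with over 40 N, if the wrist force passes 120 N, or if a joint passes its speed limit or range.

### The arm

A 6-joint arm with a two-finger parallel gripper is mounted at the origin on the work surface. World frame = base frame: x ahead of the robot, y to its left, z up, the work surface at z = 0. Lengths are in m, angles in rad, forces in N, time in s.
With the tool pointing down it reaches from about 0.225 to 0.875 m from the base axis. Payload 3.4 kg.
Tool frame: the origin (TCP) lies on the centre line of the jaws, within the pads' length; the fingertips stand 19 mm ahead of it and the grasp point (between the pads) is the TCP; z points along the fingers, y is the direction in which the jaws open and shut (so a half turn about z gives the same grasp; the last joint's range is limited). The gripper opens to 85 mm and grips with 20 to 120 N. Pads are 22 mm wide; open, the fingers measure 114 mm over their backs; the gripper's body (76 mm by 85 mm) begins 54 mm behind the grasp point. The pads swing forward as they close: fully open they stand 13 mm farther back than shut.
Start: joints at [-1.231, 0.276, 1.505, -0, 1.361, -0.121], TCP at [0.256, -0.515, 0.25] pointing down, gripper open.
Joint ranges: [-2.89, 2.89], [-0.75, 2.08], [0.22, 2.7], [-1.18, 4.32], [0.11, 2.71], [-2.7, 2.7]. Speed limits (rad/s): [2.57, 2.57, 3.14, 3.14, 3.14, 3.14].

### API

Orientations are given as a unit quaternion [w, x, y, z].
In Python, from rig import monitor, eyes, manip, models gives the robot as it stands.
- The arm moves only by the tool send_rows, never from a script. Its argument "deltas" is a list of rows, each an object with "dp": the shift along the world's x, y, z each as a share of 0.12 m, from -1 to 1, a list of three; "rotation": the turn, a rotation vector about the world's x, y, z each as a share of 0.5 rad, from -1 to 1, a list of three. In form: [{"dp": [dx, dy, dz], "rotation": [rx, ry, rz]}, ...]. A call has 1 to 12 rows; each row is the pose to reach, as a shift and turn from the pose commanded when the call began; what a row does not reach only later rows make up. A row lasts 1/12 s, in which the tool goes at most 41.7 mm and 7.16 degrees, less where a joint would pass 70% of its speed; a pose out of reach is approached as far as the arm can. A call with a number of a shift or a turn outside -1 to 1 is refused whole. A call with a gripper value outside its range is refused whole. "fingers" is the closure, from -1 (fully open) to 1 (shut), set as the call begins (left out, the last holds). The fingers move at their own pace and stop on an object; "grip_force" is the grip in N (left out, the last holds). Time passes only in rows, so rows that repeat a pose let the fingers close. It gives the time, the measured TCP pose, the force and the opening at its end, in the units of the state.
- monitor.get_state(): the state, without advancing time (a new reading comes with each control period).
- eyes.get_image(name): name is "side" or "top"; returns a dict with "color" (480x640x3 uint8, red, green, blue), "depth" (480x640 float32, m along the optical axis (not along the pixel's ray), 0 where there is no reading), "mtx" (3x3 intrinsics, pixels), "rvec" (rotation vector, rad) and "tvec" (3), from world to camera coordinates, as OpenCV has them. Camera axes: x right, y down, z forward; pixel columns grow to the right and rows downward; lengths in m; the calibration is good to about 2 mm. A picture is of the moment at which its call begins.
- manip.sign_off(): hands the job in, once; it reports no verdict.
Trained networks look in a picture, given as the dict that the camera call returned (one of the last four; its "shot" number tells which), for a name from the list of things; names that differ only in an ending like _2 or _b are one class to them, and where a whole thing is asked for, a point or a joint stands for the part that bears it (a point fixed in the world has none). Each returns a list of dicts, best first, with "score" (0 to 1); they miss things now and then, are a little off and sometimes report something else, mostly with a low value. They report only what shows in the picture. A call takes as long as a camera call.
- models.find_in(name, picture): "box" ([left, top, right, bottom] in pixels, round what is visible of it).
The state is a dict: "clock": time; "qpos": joint angles; "qd": joint speeds; "effort": joint torques, N m; "position": TCP position; "ee_rot": TCP orientation; "contact_force": force on the tool from outside, world axes, zero at the start; "moment": the same for the moment, N m; "width": finger opening in m.
Only numpy, scipy, OpenCV 4.12 (cv2) and the standard library are available. Lean on these libraries where they do the work, as an engineer would, in place of code of your own. Each camera call takes 0.05 s, during which the arm holds its last target.

## Working session

There is one attempt and no reset: what is moved stays moved. The work goes in short steps, Python scripts to look and compute and a tool call to move; the robot and the scene stay as the last step left them, time stands still between calls to the robot, and variables do not carry over. Pictures are saved under pics/ and viewed, and the job is handed in when it is done.

Besides the shell and the picture viewer there is one more tool, called after "Call:" as name(argument=value, ...) on one line, values as JSON. send_rows: Moves the arm, as the interface text tells. Its arguments: {"type":"object","properties":{"deltas":{"type":"array","items":{"type":"object","properties":{"dp":{"type":"array","items":{"type":"number"}},"rotation":{"type":"array","items":{"type":"number"}}}}},"fingers":{"type":"number"},"grip_force":{"type":"number"}},"required":["deltas"]}

```bash
ls; mkdir -p pics; cat > h.py <<'E'
import numpy as np,cv2,pickle
from rig import monitor, eyes, manip, models
def snap(n,f=None):
    p=eyes.get_image(n)
    if f: cv2.imwrite('pics/'+f,p['color'][:,:,::-1])
    return p
def toworld(p,u,v,d):
    R=cv2.Rodrigues(np.array(p['rvec'],float))[0];t=np.array(p['tvec'],float).ravel()
    c=np.linalg.inv(p['mtx'])@np.array([u,v,1.])*d
    return R.T@(c-t)
def onplane(p,u,v,z):
    a=toworld(p,u,v,0.);b=toworld(p,u,v,1.)
    return a+(b-a)*(z-a[2])/(b[2]-a[2])
def proj(p,X):
    return cv2.projectPoints(np.array(X,float).reshape(-1,3),np.array(p['rvec'],float),np.array(p['tvec'],float),p['mtx'],None)[0].reshape(-1,2)
E
python3 - <<'E'
from h import *
for n in('top','side'):
    p=snap(n,n+'0.png'); pickle.dump(p,open(n+'0.pkl','wb'))
    for k in['blue_mark','brown_mark','lens','mirror','knob_mid','vase_a','bowl_stack','glaze_jar','brush']:
        for r in models.find_in(k,p)[:3]: print(n,k,np.round(r['box'],0),round(r['score'],2))
print(monitor.get_state())
E
```

```text
pics
top blue_mark [225. 163. 281. 216.] 0.89
top brown_mark [389. 153. 443. 207.] 0.59
top lens [299. 133. 346. 305.] 0.81
top mirror [305. 261. 342. 300.] 0.74
top mirror [227. 161. 282. 215.] 0.41
top knob_mid [305. 263. 340. 299.] 0.87
top vase_a [125. 273. 164. 305.] 0.92
top vase_a [472. 225. 513. 254.] 0.89
top vase_a [226. 162. 281. 220.] 0.43
top bowl_stack [127. 211. 180. 256.] 0.97
top glaze_jar [164. 310. 190. 339.] 0.56
top brush [440. 296. 473. 367.] 0.96
side blue_mark [197. 252. 257. 305.] 0.8
side brown_mark [306. 186. 356. 229.] 0.89
side brown_mark [234. 205. 378. 321.] 0.69
side lens [235. 202. 379. 321.] 0.89
side mirror [336. 220. 378. 297.] 0.84
side mirror [238. 207. 381. 318.] 0.41
side knob_mid [336. 220. 379. 295.] 0.83
side knob_mid [235. 205. 379. 318.] 0.28
side vase_a [401. 162. 431. 217.] 0.81
side vase_a [172. 362. 218. 442.] 0.55
side bowl_stack [122. 319. 191. 391.] 0.58
side glaze_jar [242. 397. 282. 454.] 0.89
side glaze_jar [238. 205. 378. 318.] 0.48
side glaze_jar [485. 252. 514. 269.] 0.33
side brush [486. 251. 518. 269.] 0.75
{'clock': 1.0, 'qpos': array([-1.23100363e+00,  2.75882409e-01,  1.50489581e+00, -1.50781502e-05,
        1.36071977e+00, -1.21012954e-01]), 'qd': array([ 3.37140545e-04, -1.94607131e-03,  1.16005626e-03, -1.13449623e-03,
        2.89201844e-05, -1.44109741e-03]), 'effort': array([-1.62156583e-03, -4.16670978e+01, -2.46101743e+01, -5.74885271e-04,
        4.09580252e-04,  2.33539686e-05]), 'position': array([ 0.25567705, -0.51505489,  0.25033973]), 'ee_rot': array([ 4.78563385e-05,  9.73574120e-01,  2.28371254e-01, -2.16175904e-06]), 'contact_force': array([-1.05300853,  0.11811263,  0.23513847]), 'moment': array([-0.03119802, -0.0006844 , -0.01164731]), 'width': 0.08546233394924782}
```

```bash
python3 - <<'E'
import pickle,cv2
for n,(a,b,c,d) in dict(top=(110,110,530,380),side=(110,140,530,470)).items():
    p=pickle.load(open(n+'0.pkl','rb'))
    im=cv2.resize(p['color'][b:d,a:c,::-1],None,fx=1.8,fy=1.8,interpolation=cv2.INTER_CUBIC);cv2.imwrite(f'pics/{n}z.png',im)
    print(p['mtx'],p['rvec'],p['tvec'])
E
```

```text
[[564.2558814    0.         318.19399676]
 [  0.         564.2558814  239.74623172]
 [  0.           0.           1.        ]] [ 2.20919618 -2.18170367  0.05035987] [0.01437508 0.55539135 1.55151527]
[[464.88407081   0.         313.96443946]
 [  0.         464.88407081 233.90664173]
 [  0.           0.           1.        ]] [ 0.94920056 -2.33603136  1.20190451] [0.41675141 0.34271056 0.92594106]
```

View pics/topz.png

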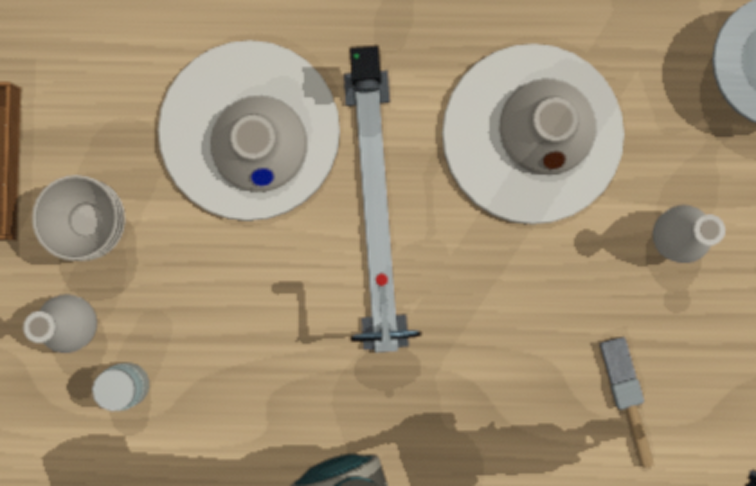

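View pics/sidez.png

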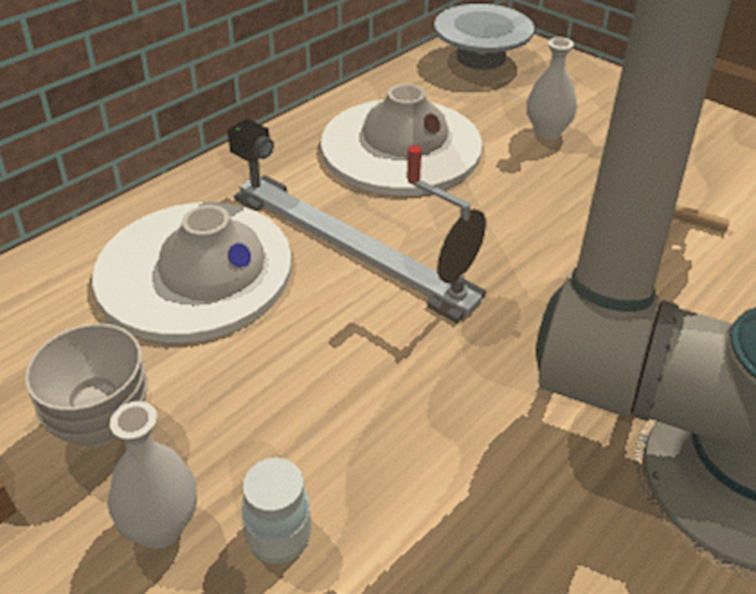

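```bash
python3 - <<'E'
from h import *
t=pickle.load(open('top0.pkl','rb'));s=pickle.load(open('side0.pkl','rb'))
def seg(p,f,box):
    c=p['color'].astype(int);m=f(c[...,0],c[...,1],c[...,2]);k=np.zeros_like(m);a,b,cc,d=box;k[b:d,a:cc]=1;m&=k
    v,u=np.nonzero(m);return u,v
red=lambda r,g,b:(r>g+60)&(r>b+60)&(g<70)
blue=lambda r,g,b:(b>r+40)&(b>g+40)
def tri(u1,u2):
    P=[p['mtx']@np.hstack([cv2.Rodrigues(np.array(p['rvec'],float))[0],np.array(p['tvec'],float).reshape(3,1)]) for p in(t,s)]
    X=cv2.triangulatePoints(P[0],P[1],np.array(u1,float).reshape(2,1),np.array(u2,float).reshape(2,1)).ravel();return X[:3]/X[3]
b=[]
for p in(t,s):
    u,v=seg(p,blue,(190,150,300,320));b.append((u.mean(),v.mean()));d=np.median(p['depth'][v,u])
    print('blue',len(u),b[-1],toworld(p,*b[-1],d),onplane(p,*b[-1],.061))
print('tri',tri(*b))
u,v=seg(t,red,(300,240,345,300));print('knob top',len(u),u.mean(),v.mean(),onplane(t,u.mean(),v.mean(),.219),np.median(t['depth'][v,u]),toworld(t,u.mean(),v.mean(),np.median(t['depth'][v,u])))
u,v=seg(s,red,(320,200,360,250));print('knob side',u.min(),u.max(),v.min(),v.max(),u.mean(),v.mean(),onplane(s,u.mean(),v.mean(),.195))
# full cloud top
vv,uu=np.mgrid[0:480,0:640];d=t['depth']
R=cv2.Rodrigues(np.array(t['rvec'],float))[0];T=np.array(t['tvec'],float).ravel()
c=np.stack([(uu-t['mtx'][0,2])/t['mtx'][0,0]*d,(vv-t['mtx'][1,2])/t['mtx'][1,1]*d,d],-1)
W=(c-T)@R
def sel(box,z0,z1):
    a,b_,cc,dd=box;w=W[b_:dd,a:cc].reshape(-1,3);return w[(w[:,2]>z0)&(w[:,2]<z1)]
w=sel((298,130,335,165),.108,.14);print('cam top',len(w),w.mean(0),w.min(0),w.max(0))
x=w[:,:2].astype(np.float32);print(cv2.minAreaRect(x))
w=sel((295,270,350,310),.10,.16);print('mirror',len(w),w.mean(0),w.min(0),w.max(0));print(cv2.minAreaRect(w[:,:2].astype(np.float32)))
w=sel((300,170,335,255),.012,.05);print('rail',len(w),w.mean(0),w.min(0),w.max(0));print(cv2.minAreaRect(w[:,:2].astype(np.float32)))
print(cv2.fitLine(w[:,:2].astype(np.float32),cv2.DIST_HUBER,0,.01,.01).ravel())
w=sel((190,150,300,230),.07,.09);print('bowl',w.mean(0),w.min(0),w.max(0))
E
```

```text
blue 91 (np.float64(255.32967032967034), np.float64(207.96703296703296)) [0.63657943 0.19184402 0.06086076] [0.63656497 0.19182792 0.061     ]
blue 118 (np.float64(242.66949152542372), np.float64(281.41525423728814)) [0.6365301  0.19433462 0.06119306] [0.63671554 0.19420884 0.061     ]
tri [0.63722878 0.1925635  0.05952075]
knob top 26 321.5 265.0 [0.48450644 0.01199424 0.219     ] 1.357481 [0.48451093 0.01199037 0.21785497]
knob side 337 343 221 225 340.04761904761904 223.1904761904762 [ 0.50608353 -0.01153782  0.195     ]
cam top 378 [0.79373486 0.03811384 0.12036504] [0.76208949 0.01651124 0.10809787] [0.82447163 0.06157393 0.13193441]
((0.7934196591377258, 0.03785588592290878), (0.06333273649215698, 0.043782494962215424), 5.322081089019775)
mirror 137 [0.40534391 0.0048402  0.13479829] [ 0.39690798 -0.04799801  0.10023573] [0.41267915 0.05322182 0.15378371]
((0.40502050518989563, 0.0027684159576892853), (0.008230413310229778, 0.10160505026578903), 4.88092041015625)
rail 911 [0.63165022 0.02367726 0.01664168] [ 0.51542855 -0.00352633  0.01201123] [0.74960635 0.04941457 0.02596709]
((0.6326351761817932, 0.023748522624373436), (0.23736856877803802, 0.03583957999944687), 4.991146087646484)
[0.9961155  0.08805622 0.6316502  0.02367726]
bowl [0.68608268 0.19814029 0.07744362] [0.64038809 0.15431357 0.07005452] [0.73779884 0.249218   0.08992369]
```

Call:
send_rows(deltas=[{"dp": [0.04,0.08,0.08],"rotation": [0,0,-0.03]},{"dp": [0.1,0.23,0.17],"rotation": [0,0,-0.06]},{"dp": [0.17,0.4,0.25],"rotation": [0,0,-0.09]},{"dp": [0.26,0.6,0.25],"rotation": [0,0,-0.12]},{"dp": [0.34,0.8,0.25],"rotation": [0,0,-0.14]},{"dp": [0.43,1.0,0.25],"rotation": [0,0,-0.16]}], fingers=-1, grip_force=30)

```text
clock: 1.5
position: [0.3075, -0.3941, 0.2806]
ee_rot: [0.0, 0.982, 0.189, 0.0]
contact_force: [-0.3, -0.4, -0.3]
width: 0.0858
```

Call:
send_rows(deltas=[{"dp": [0.09,0.2,0],"rotation": [0,0,-0.03]},{"dp": [0.17,0.4,0],"rotation": [0,0,-0.06]},{"dp": [0.26,0.6,0],"rotation": [0,0,-0.1]},{"dp": [0.34,0.8,0],"rotation": [0,0,-0.13]},{"dp": [0.43,1.0,0],"rotation": [0,0,-0.16]}])

```text
clock: 1.92
position: [0.3591, -0.2738, 0.2805]
ee_rot: [0.0, 0.989, 0.149, 0.0]
contact_force: [0.1, 0.3, -0.1]
width: 0.0851
```

Call:
send_rows(deltas=[{"dp": [0.09,0.2,0],"rotation": [0,0,-0.03]},{"dp": [0.17,0.4,0],"rotation": [0,0,-0.06]},{"dp": [0.26,0.6,0],"rotation": [0,0,-0.1]},{"dp": [0.34,0.8,0],"rotation": [0,0,-0.13]},{"dp": [0.43,1.0,0],"rotation": [0,0,-0.16]}])

```text
clock: 2.33
position: [0.4106, -0.1538, 0.2805]
ee_rot: [0.0, 0.994, 0.11, 0.0]
contact_force: [0.4, -0.8, -0.1]
width: 0.0854
```

Call:
send_rows(deltas=[{"dp": [0.09,0.2,0],"rotation": [0,0,-0.03]},{"dp": [0.17,0.4,0],"rotation": [0,0,-0.06]},{"dp": [0.26,0.6,0],"rotation": [0,0,-0.1]},{"dp": [0.34,0.8,0],"rotation": [0,0,-0.13]},{"dp": [0.43,1.0,0],"rotation": [0,0,-0.16]},{"dp": [0.43,1.0,0],"rotation": [0,0,-0.16]},{"dp": [0.43,1.0,0],"rotation": [0,0,-0.16]}])

```text
clock: 2.92
position: [0.4623, -0.0342, 0.2803]
ee_rot: [0.0, 0.997, 0.072, -0.0]
contact_force: [0.3, -1.1, -0.2]
width: 0.0853
```

Call:
send_rows(deltas=[{"dp": [0.06,0.13,0],"rotation": [0,0,-0.04]},{"dp": [0.12,0.26,0],"rotation": [0,0,-0.08]},{"dp": [0.185,0.38,0],"rotation": [0,0,-0.11]},{"dp": [0.185,0.38,0],"rotation": [0,0,-0.11]},{"dp": [0.185,0.38,-0.05],"rotation": [0,0,-0.11]}])

```text
clock: 3.33
position: [0.4848, 0.0096, 0.275]
ee_rot: [0.001, 0.999, 0.043, 0.001]
contact_force: [-0.6, -0.7, 0.2]
width: 0.0852
```

```bash
python3 - <<'E'
from h import *
a=snap('top');b=snap('side')
im=np.hstack([cv2.resize(a['color'][200:330,250:400],None,fx=3,fy=3)[:390],cv2.resize(b['color'][150:320,260:430],(390,390))])
cv2.imwrite('pics/pre.png',im[:,:,::-1]);print(monitor.get_state()['position'])
E
```

```text
[0.48316531 0.00942179 0.27329478]
```

View pics/pre.png

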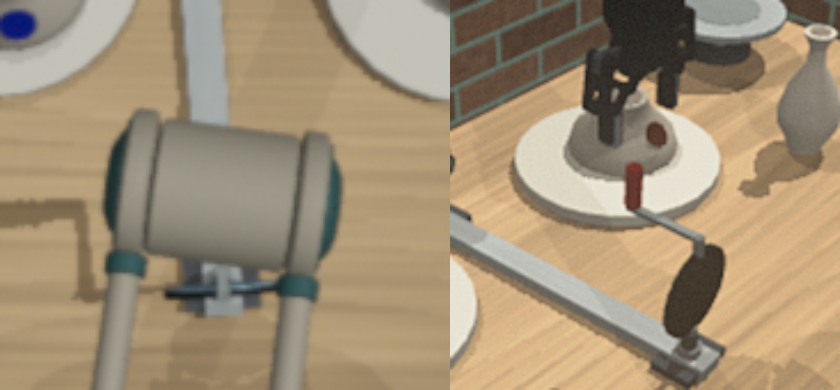

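The gripper sits above the knob (side view, knob at about 633,187) with a finger on either side. I'll go straight down.

Call:
send_rows(deltas=[{"dp": [0.0,0.01,-0.12],"rotation": [0,0,0]},{"dp": [0,0.01,-0.25],"rotation": [0,0,0]},{"dp": [0,0.01,-0.37],"rotation": [0,0,0]},{"dp": [0,0.01,-0.48],"rotation": [0,0,0]},{"dp": [0,0.01,-0.57],"rotation": [0,0,0]},{"dp": [0,0.01,-0.61],"rotation": [0,0,0]},{"dp": [0,0.01,-0.61],"rotation": [0,0,0]}])

```text
clock: 4.02
position: [0.4831, 0.0109, 0.2]
ee_rot: [0.0, 0.999, 0.042, -0.002]
contact_force: [-0.2, -0.7, 0.6]
width: 0.0852
```

Call:
send_rows(deltas=[{"dp": [0,0,0],"rotation": [0,0,0]},{"dp": [0,0,0],"rotation": [0,0,0]},{"dp": [0,0,0],"rotation": [0,0,0]},{"dp": [0,0,0],"rotation": [0,0,0]},{"dp": [0,0,0],"rotation": [0,0,0]},{"dp": [0,0,0],"rotation": [0,0,0]},{"dp": [0,0,0],"rotation": [0,0,0]},{"dp": [0,0,0],"rotation": [0,0,0]},{"dp": [0,0,0],"rotation": [0,0,0]},{"dp": [0,0,0],"rotation": [0,0,0]}], fingers=1, grip_force=30)

```text
clock: 4.85
position: [0.4845, 0.0118, 0.2016]
ee_rot: [0.0, 0.999, 0.043, 0.0]
contact_force: [-0.5, 0.6, 4.0]
width: 0.0168
```

```bash
python3 - <<'E'
from h import *
b=snap('side')
cv2.imwrite('pics/grip.png',cv2.resize(b['color'][150:320,260:430],(500,500))[:,:,::-1]);s=monitor.get_state();print(s['position'],s['width'],s['contact_force'],s['ee_rot'])
E
```

```text
[0.48448941 0.01175665 0.2015442 ] 0.017322094229039763 [-0.62035182  0.09855723  4.66827743] [8.55103974e-05 9.99078863e-01 4.29103902e-02 3.41566011e-04]
```

View pics/grip.png

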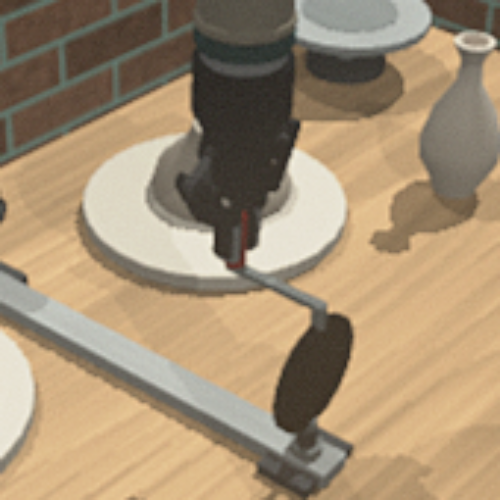

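Call:
send_rows(deltas=[{"dp": [-0.004,0.033,0],"rotation": [0,0,0.1]},{"dp": [-0.009,0.066,0],"rotation": [0,0,0.2]},{"dp": [-0.016,0.099,0],"rotation": [0,0,0.3]},{"dp": [-0.025,0.131,0],"rotation": [0,0,0.4]},{"dp": [-0.035,0.162,0],"rotation": [0,0,0.5]},{"dp": [-0.046,0.192,0],"rotation": [0,0,0.594]},{"dp": [-0.046,0.192,0],"rotation": [0,0,0.594]},{"dp": [-0.046,0.192,0],"rotation": [0,0,0.594]},{"dp": [-0.046,0.192,0],"rotation": [0,0,0.594]},{"dp": [-0.046,0.192,0],"rotation": [0,0,0.594]}])

```text
clock: 5.73
position: [0.4792, 0.0344, 0.2015]
ee_rot: [0.0, 0.982, 0.19, 0.0]
contact_force: [0.4, -0.4, 5.2]
width: 0.0174
```

```bash
python3 - <<'E'
from h import *
b=snap('side');t=snap('top')
im=np.hstack([cv2.resize(t['color'][200:330,250:400],(450,390)),cv2.resize(b['color'][180:320,190:400],(350,233))[:390].copy() if 0 else cv2.resize(b['color'][170:320,240:390],(350,390))])
cv2.imwrite('pics/turn.png',im[:,:,::-1]);s=monitor.get_state();print(s['position'],s['width'],s['contact_force'],s['ee_rot'])
# mirror orientation from top depth
def cloud(p):
    vv,uu=np.mgrid[0:480,0:640];d=p['depth']
    R=cv2.Rodrigues(np.array(p['rvec'],float))[0];T=np.array(p['tvec'],float).ravel()
    c=np.stack([(uu-p['mtx'][0,2])/p['mtx'][0,0]*d,(vv-p['mtx'][1,2])/p['mtx'][1,1]*d,d],-1)
    return ((c-T)@R)
for n,p in(('side0',pickle.load(open('side0.pkl','rb'))),('side',b)):
    w=cloud(p).reshape(-1,3)
    dk=(p['color'].max(2)<75).ravel()
    m=dk&(abs(w[:,0]-.405)<.035)&(abs(w[:,1]-.004)<.06)&(w[:,2]>.055)&(w[:,2]<.148)
    w=w[m];c=w.mean(0)
    for _ in range(3):
        u,s_,vt=np.linalg.svd(w-w.mean(0));n_=vt[2];r=(w-w.mean(0))@n_;w=w[abs(r)<.004]
    n_=n_*np.sign(n_[0]);print(n,len(w),c,n_,'yaw',np.arctan2(n_[1],n_[0]),s_)
E
```

```text
[0.47923214 0.03438349 0.20152276] 0.017098466441806806 [-0.62456553 -0.82995685  5.21957077] [3.47554875e-04 9.81886559e-01 1.89468864e-01 4.62470263e-04]
side0 593 [0.40151046 0.01014409 0.10319243] [ 0.99630306  0.08588942 -0.00179485] yaw 0.08599550731196137 [0.66829689 0.58570472 0.02128501]
side 317 [0.39896982 0.01374156 0.10403992] [ 0.93389162  0.3575347  -0.0039206 ] yaw 0.3656297081821569 [0.52380309 0.42095244 0.01500597]
```

View pics/turn.png

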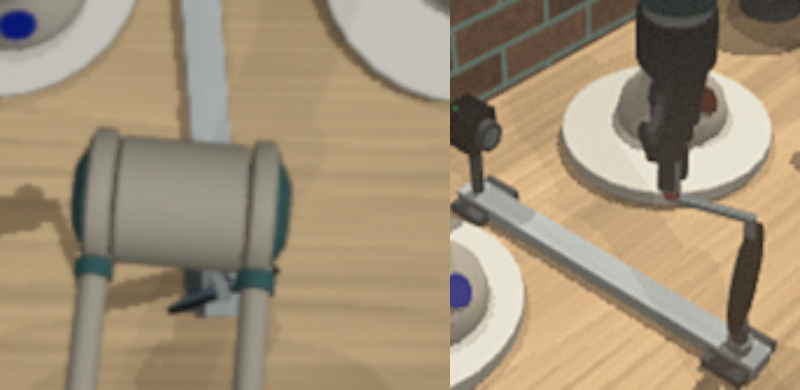

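```bash
cat > m.py <<'E'
from h import *
def cloud(p):
    vv,uu=np.mgrid[0:480,0:640];d=p['depth']
    R=cv2.Rodrigues(np.array(p['rvec'],float))[0];T=np.array(p['tvec'],float).ravel()
    c=np.stack([(uu-p['mtx'][0,2])/p['mtx'][0,0]*d,(vv-p['mtx'][1,2])/p['mtx'][1,1]*d,d],-1)
    return ((c-T)@R)
def fit(p,yaw,r0,thr):
    w=cloud(p).reshape(-1,3);dk=(p['color'].max(2)<90).ravel()
    n=np.array([np.cos(yaw),np.sin(yaw),0]);pv=np.array([.4048,.0045,.1])
    for _ in range(4):
        q=w-pv;h=q@n;rad=np.linalg.norm(q-np.outer(h,n),axis=1)
        s=w[dk&(h<.004)&(h>-.02)&(rad<r0)]
        for _ in range(4):
            c=s.mean(0);vt=np.linalg.svd(s-c)[2][2];s=s[abs((s-c)@vt)<thr]
        n=vt*np.sign(vt[0]);n[2]=0;n/=np.linalg.norm(n)
    return len(s),round(float(np.arctan2(n[1],n[0])),4),round(float((c-pv)@n),4)
E
python3 - <<'E'
from m import *
f=[('0',pickle.load(open('side0.pkl','rb')),.087)]+[('1',snap('side'),.375) for _ in range(3)]
for n,p,y in f: print(n,[fit(p,y,r,t) for r in(.035,.044,.05) for t in(.0025,.005)])
s=monitor.get_state();print(s['position'])
E
```

```text
0 [(271, 0.0888, -0.0029), (272, 0.0879, -0.0029), (429, 0.0897, -0.0029), (430, 0.0894, -0.0029), (540, 0.0888, -0.0029), (541, 0.0886, -0.0028)]
1 [(131, 0.3738, -0.0023), (131, 0.3738, -0.0023), (205, 0.3761, -0.0023), (205, 0.3761, -0.0023), (263, 0.3763, -0.0023), (265, 0.3746, -0.0023)]
1 [(125, 0.377, -0.0023), (125, 0.377, -0.0023), (205, 0.3789, -0.0023), (205, 0.3789, -0.0023), (261, 0.3779, -0.0023), (261, 0.3779, -0.0023)]
1 [(130, 0.3756, -0.0023), (130, 0.3756, -0.0023), (200, 0.3753, -0.0023), (200, 0.3753, -0.0023), (261, 0.3755, -0.0023), (261, 0.3755, -0.0023)]
[0.47922003 0.03437797 0.20152302]
```

Call:
send_rows(deltas=[{"dp": [-0.002,0.006,0],"rotation": [0,0,0.018]},{"dp": [-0.002,0.006,0],"rotation": [0,0,0.018]},{"dp": [-0.002,0.006,0],"rotation": [0,0,0.018]},{"dp": [-0.002,0.006,0],"rotation": [0,0,0.018]},{"dp": [-0.002,0.006,0],"rotation": [0,0,0.018]},{"dp": [-0.002,0.006,0],"rotation": [0,0,0.018]}])

```text
clock: 6.48
position: [0.479, 0.035, 0.2016]
ee_rot: [0.0, 0.981, 0.194, 0.0]
contact_force: [0.3, -1.6, 5.7]
width: 0.0171
```

```bash
python3 - <<'E'
from m import *
for _ in range(4):
    p=snap('side'); print([fit(p,.38,r,.004) for r in(.035,.044,.05)])
s=monitor.get_state();print(s['clock'],s['position'],s['width'],s['contact_force'])
E
```

```text
[(127, 0.3851, -0.0023), (203, 0.384, -0.0023), (257, 0.3824, -0.0023)]
[(128, 0.3866, -0.0023), (198, 0.3856, -0.0023), (256, 0.3854, -0.0023)]
[(125, 0.3873, -0.0023), (194, 0.3854, -0.0023), (258, 0.3852, -0.0023)]
[(126, 0.3891, -0.0023), (197, 0.3853, -0.0023), (254, 0.3854, -0.0023)]
6.6833 [0.47897503 0.03504374 0.20154717] 0.017025743643940584 [-0.32868029 -1.80081022  6.01580061]
```

Mirror normal now at 0.385 rad against the target of 0.385, knob held steady. Handing in.

```bash
python3 -c "
from h import *
print(manip.sign_off())"
```

```text
the job is handed in; nothing more can be done
None
```

The mirror is swivelled to the left bowl, which carries the blue mark, and the gripper still holds the red knob at that angle. The job was handed in at about 6.7 s on the robot's clock.

- **Angle:** I gripped the knob at 30 N (opening about 17 mm) and swung it along its arc to the left. A first check put the mirror about 0.009 rad short, so I added a small nudge.
- **Last checks:** After the nudge, the mirror's normal measured 0.382–0.389 rad in the world frame. The target that puts the sight line on the blue mark was 0.385. That is a joint angle of about 0.297 rad, measured from the rail's yaw of about 0.088 rad.
- **Doubts:** My earlier, rougher mirror fit had read about 0.01 rad lower than the refined one. The mirror angle was measured from its back in the side view; I had no picture from the small camera itself. The wrist showed a steady upward force of about 6 N while gripping, well under the limits.
- **Other ware:** The arm's path stayed clear of the bowls and other ware. I did not check their positions again afterwards.

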